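# Rotate the glaze jars: old one forward, new one behind

## Task

Restock the lane of glaze jars in the wooden rack on the pottery bench: first bring the older squat jar, already in the rack, forward in its own lane until it stands at the front lip (the end towards the robot). Then take the matching new squat jar from the bench and set it down upright in the same lane close behind the older one, leaving no more than 2 cm in front of the older jar and no more than 2 cm between the two. Do not shift the tall bottle in the other lane.

Things in the scene. Friction and masses are not known exactly. Their poses are not given: they have to be found in the camera images.
- rack: Low fixed wooden rack, 250 mm (x) by 220 mm (y), open above. Origin: centre of its underside, on the bench; +x to its back, front at -x (robot side). Floor top 12 mm above the bench. Two lanes along x, centred at y = +55 and -55 mm, 80 mm wide; rails and lips rise 14 mm above the floor. Lip inner faces at x = -115 (front) and +115 mm. Older jar in one lane, tall bottle in the other.
- old_jar_mid (a point): The older glaze jar: squat, round, white plastic, paper label, grey screw lid; 54 mm diameter, 80 mm high, about 0.18 kg (varies). Stands upright in one lane of the rack, in its middle or back part, and may be slid or lifted; dragged while pressed down it can tip. Point: its centre, on its axis, 40 mm above its underside; z points up.
- new_jar_mid (a point): The new glaze jar, same look and size as the older (54 mm diameter, 80 mm high, about 0.18 kg), standing upright on the bench beside the rack. Point: its centre, 40 mm above its underside; z up. A tall bottle (48 mm diameter, 140 mm high) and a terracotta cup (70 mm across, 65 mm high) stand near it, axes at least 110 mm from its own; not part of the job.
- rack_bottle_mid (a point): Tall bottle, white plastic with paper label and grey cap, 48 mm diameter, 140 mm high, standing upright in the lane beside the older jar's; it stays where it is. Point: its centre, 70 mm above its underside; z points up.
There are look-alikes about, which are no part of the job. What is shaped like the part that bears rack_bottle_mid but black is not meant.

How it is judged:
By the outcome, as a careful person would: the job done as asked, in the order asked, and still so for the second after the job is handed in, with the robot touching nothing.
It also fails if it takes over 54 s, if anything falls off the work surface, if the arm or the gripper's body presses on something with over 40 N, if the wrist force passes 120 N, or if a joint passes its speed limit or range.

## Robot

A 6-joint arm with a two-finger parallel gripper is mounted at the origin on the work surface. World frame = base frame: x ahead of the robot, y to its left, z up, the work surface at z = 0. Lengths are in m, angles in rad, forces in N, time in s.
With the tool pointing down it reaches from about 0.3 to 0.875 m from the base axis. Payload 6.4 kg.
Tool frame: the origin (TCP) lies between the finger pads; the fingertips stand ctrl.tip_extent ahead of it and the grasp point (between the pads) is the TCP (ctrl.tip_extent is the distance from the TCP to the fingertips, in m); z points along the fingers, y is the line along which they close (so a half turn about z gives the same grasp; the last joint's range is limited). The gripper opens to 85 mm and grips with 20 to 120 N. Pads are 22 mm wide; open, the fingers measure 114 mm over their backs; the gripper's body (76 mm by 85 mm) begins 54 mm behind the grasp point. The pads swing forward as they close: fully open they stand 13 mm farther back than shut.
Start: joints at [0.972, 0.181, 1.607, -0, 1.354, -0.206], TCP at [0.22, 0.531, 0.22] pointing down, gripper open.
Joint ranges: [-2.99, 2.99], [-0.89, 2.07], [0.3, 2.58], [-1.14, 4.28], [0, 2.63], [-3.12, 3.12]. Speed limits (rad/s): [2.57, 2.57, 3.01, 3.14, 3.14, 3.14].

## Interface

Orientations are given as a unit quaternion [w, x, y, z].
In Python, from bench import ctrl gives the robot as it stands.
- The arm moves only by the tool send_rows, never from a script. Its arguments are lists of equal length, an entry for each row: "dr": the turn, a rotation vector about the tool's x, y, z in units of 6 degrees (1.0 is 6 degrees), a list of three; "xyz": the shift along the tool's x, y, z in cm, a list of three; "jaw": the opening in per cent of the stroke, from 0 (shut) to 100 (fully open). In form: {"dr": [[wx, wy, wz], ...], "xyz": [[dx, dy, dz], ...], "jaw": [jaw, ...]}. A call has exactly 8 rows; each row is the pose to reach, as a shift and turn from the pose commanded when the call began, along the tool's axes at that moment; what a row does not reach only later rows make up. A row lasts 1/8 s, in which the tool goes at most 62.5 mm and 10.7 degrees, less where a joint would pass 70% of its speed; a pose out of reach is approached as far as the arm can. A call with a gripper value outside its range is refused whole. The fingers move at their own pace and stop on an object; the grip force is fixed at half the most. Time passes only in rows, so rows that repeat a pose let the fingers close, or fill a call up. It gives the time, the measured TCP pose, the force, the opening and the grip force at its end, in the units of the state.
- ctrl.get_obs(): the state, without advancing time (a new reading comes with each control period).
- ctrl.camera(name): name is "scene" or "top" or "wrist"; returns the picture (480x640x3 uint8, red, green, blue); there is no depth.
- ctrl.calibration(name): a dict with "camera_matrix" (3x3 intrinsics, pixels), "world_from_camera" (4x4, takes a point from camera to world coordinates). Camera axes: x right, y up, looking along -z (the intrinsics and any distortion apply to the point x, -y, -z); pixel columns grow to the right and rows downward; lengths in m; the calibration is good to about 2 mm. A picture is of the moment at which its call begins: read the wrist's pose just before it. calibration takes no time and is no camera call; for the wrist camera it gives the pose at the moment of the call.
- ctrl.hand_in(): hands the job in; it is judged then, once.
The state is a dict: "time_s": time; "q": joint angles; "dq": joint speeds; "joint_efforts": joint torques, N m; "eef_pos": TCP position; "eef_rot": TCP orientation; "wrist_force": force on the tool from outside, world axes, zero at the start; "torque": the same for the moment, N m; "opening": opening from 0.0 (shut) to 1.0 (fully open); "grasp_force": force on a finger pad.
Only numpy, scipy, OpenCV 4.12 (cv2) and the standard library are available. Lean on these libraries where they do the work, as an engineer would, in place of code of your own. Each camera call takes 0.05 s, during which the arm holds its last target. There are 200 camera calls.

## Working session

There is one attempt and no reset: what is moved stays moved. The work goes in short steps, Python scripts to look and compute and a tool call to move; the robot and the scene stay as the last step left them, time stands still between calls to the robot, and variables do not carry over. Pictures are saved under pics/ and viewed, at most 10 in all, crops included, and the job is handed in when it is done.

Besides the shell and the picture viewer there is one more tool, called after "Request:" in YAML: its name, and indented under it one key for each argument. send_rows: Moves the arm, as the interface text tells. Its arguments: {"type":"object","properties":{"dr":{"type":"array","items":{"type":"array","items":{"type":"number"}}},"xyz":{"type":"array","items":{"type":"array","items":{"type":"number"}}},"jaw":{"type":"array","items":{"type":"number"}}},"required":["dr","xyz","jaw"]}

```bash
mkdir -p pics; python3 - <<'E'
from bench import ctrl
import cv2,numpy as np
o=ctrl.get_obs();print(o,ctrl.tip_extent)
for n in("scene","top"):
    im=ctrl.camera(n);cv2.imwrite(f"pics/{n}0.png",im[:,:,::-1]);c=ctrl.calibration(n);print(n,{k:np.round(v,4).tolist() if not isinstance(v,str) else v for k,v in c.items()})
E
```

```text
{'time_s': 0.0, 'q': array([ 9.71680927e-01,  1.81522295e-01,  1.60801331e+00, -1.83761456e-05,
        1.35380202e+00, -2.06318254e-01]), 'dq': array([-8.12128520e-04, -1.00885281e-03, -1.38320450e-05,  6.57135484e-04,
        1.11696587e-03,  1.44171745e-03]), 'joint_efforts': array([ 3.23386485e-04, -4.44894111e+01, -3.51322746e+01, -4.52356689e-04,
        9.14621574e-03, -1.07409292e-05]), 'eef_pos': array([0.21976268, 0.53072403, 0.21879215]), 'eef_rot': array([-3.33691152e-04,  1.95136390e-01,  9.80775728e-01, -8.06203300e-04]), 'wrist_force': array([-0.02558531,  0.60412258, -0.84584612]), 'torque': array([ 0.01440081, -0.00882779, -0.02518417]), 'grasp_force': 0.0, 'opening': 1.0025835143881356} 0.019
scene {'camera_matrix': [[537.4183, 0.0, 321.1581], [0.0, 537.4183, 247.9625], [0.0, 0.0, 1.0]], 'world_from_camera': [[0.0149, -0.7883, 0.6151, 1.1185], [0.9999, 0.0146, -0.0055, -0.0429], [-0.0046, 0.6151, 0.7884, 0.8241], [0.0, 0.0, 0.0, 1.0]]}
top {'camera_matrix': [[563.4235, 0.0, 321.3457], [0.0, 563.4235, 238.1543], [0.0, 0.0, 1.0]], 'world_from_camera': [[0.0036, 0.9809, -0.1945, 0.3297], [-1.0, 0.0037, 0.0001, -0.0293], [0.0008, 0.1945, 0.9809, 1.1918], [0.0, 0.0, 0.0, 1.0]]}
```

View pics/scene0.png

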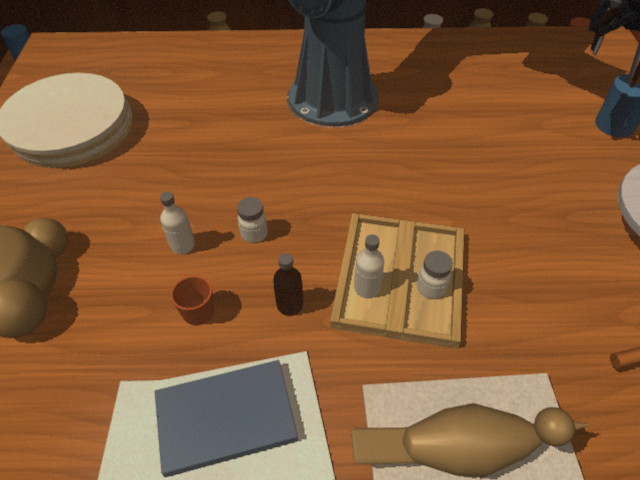

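View pics/top0.png

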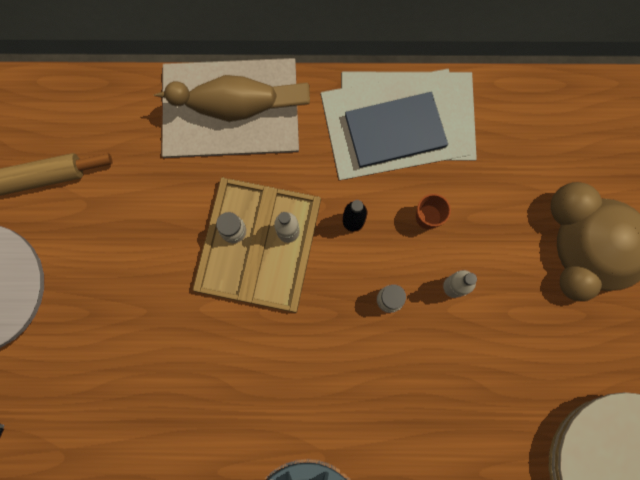

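The scene view shows the older jar in the rack at (435,275), the rack bottle at (369,270), the new jar at (252,221), a bench bottle at (178,228), a black bottle at (288,288) and a cup at (193,298). In the top view the older jar is at (231,227), the rack bottle at (287,227), the new jar at (391,298), the bench bottle at (460,284) and the black bottle at (355,215). Only (391,298) is squat with a grey lid and on the bench, so it is the new jar. The white bottle inside the rack is the rack bottle.

```bash
cat > h.py <<'E'
import cv2,numpy as np
from bench import ctrl
def ray(c,uv):
    K,T=np.array(c["camera_matrix"]),np.array(c["world_from_camera"])
    d=np.linalg.solve(K,[uv[0],uv[1],1.0])*[1,-1,-1]
    return T[:3,3],T[:3,:3]@(d/np.linalg.norm(d))
def plane(c,uv,z):
    o,d=ray(c,uv);return o+d*(z-o[2])/d[2]
def tri(c1,p1,c2,p2):
    A=np.zeros((3,3));b=np.zeros(3);R=[ray(c1,p1),ray(c2,p2)]
    for o,d in R:
        P=np.eye(3)-np.outer(d,d);A+=P;b+=P@o
    x=np.linalg.solve(A,b);return x,max(np.linalg.norm((np.eye(3)-np.outer(d,d))@(x-o)) for o,d in R)
def proj(c,X):
    K,T=np.array(c["camera_matrix"]),np.array(c["world_from_camera"])
    p=K@((T[:3,:3].T@(np.array(X)-T[:3,3]))*[1,-1,-1]);return p[:2]/p[2]
E
python3 - <<'E'
from h import *
S=cv2.imread("pics/scene0.png");T=cv2.imread("pics/top0.png");cs,ct=ctrl.calibration("scene"),ctrl.calibration("top")
crops=[]
for im,ps in((S,[(436,265),(252,212),(369,262)]),(T,[(230,224),(391,298),(287,225)])):
    for u,v in ps:
        crops.append(cv2.resize(im[v-32:v+32,u-32:u+32],None,fx=4,fy=4,interpolation=cv2.INTER_CUBIC))
m=np.vstack([np.hstack(crops[:3]),np.hstack(crops[3:])]);cv2.imwrite("pics/crop.png",m)
for n,im,r,c in(("scene",S,(325,205,150,150),cs),("top",T,(185,170,145,150),ct)):
    x,y,w,h=r;hsv=cv2.cvtColor(im,cv2.COLOR_BGR2HSV)
    mk=cv2.inRange(hsv,(12,60,80),(30,215,255));z=np.zeros_like(mk);z[y:y+h,x:x+w]=mk[y:y+h,x:x+w]
    z=cv2.morphologyEx(z,cv2.MORPH_OPEN,np.ones((3,3)))
    cn=max(cv2.findContours(z,0,2)[0],key=cv2.contourArea);hull=cv2.convexHull(cn)
    a=cv2.approxPolyDP(hull,6,True)[:,0];print(n,a.tolist())
    for p in a: print(np.round(plane(c,p,.026),4))
E
```

```text
scene [[474, 205], [474, 354], [325, 354], [325, 205]]
[0.3923 0.2708 0.026 ]
[0.7196 0.2085 0.026 ]
[ 0.7155 -0.0343  0.026 ]
[ 0.3866 -0.0279  0.026 ]
top [[329, 170], [329, 319], [185, 319], [185, 170]]
[ 0.7111 -0.0455  0.026 ]
[ 0.3919 -0.0458  0.026 ]
[0.3908 0.2495 0.026 ]
[0.7099 0.2657 0.026 ]
```

View pics/crop.png

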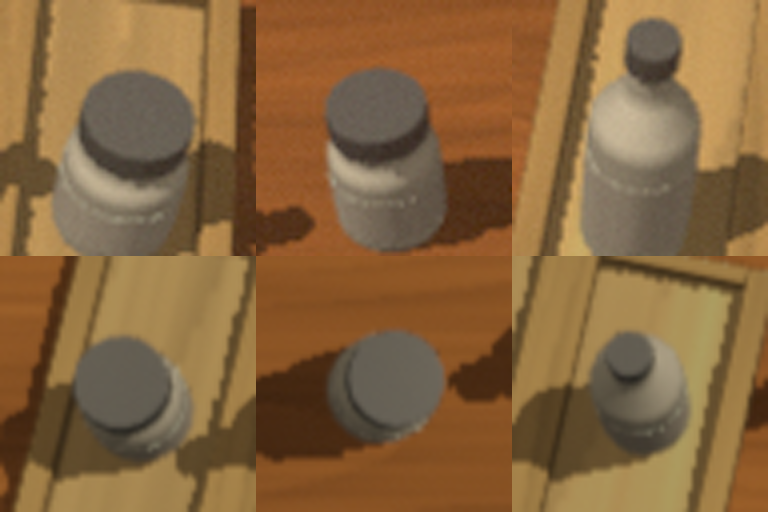

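The crops confirm it. The old and new jars are both squat with wide grey lids, and the rack bottle is white with a narrow cap.

```bash
python3 - <<'E'
from h import *
S=cv2.imread("pics/scene0.png");T=cv2.imread("pics/top0.png");cs,ct=ctrl.calibration("scene"),ctrl.calibration("top")
for n,a,b in(("old",(228.6,223.3),(438.25,261.2)),("new",(394.3,297),(250.5,207)),("rbot",(284.5,217.7),(372.5,239.5))):
    x,e=tri(ct,a,cs,b);print(n,x.round(4),round(e,4))
for n,im,c,s in(("scene",S,cs,(335,205,150,150)),("top",T,ct,(185,170,145,150))):
    h=cv2.cvtColor(im,cv2.COLOR_BGR2HSV);x,y,w,k=s
    print(n,[np.median(h[y+2:y+k-2,x+2:x+8,i]) for i in range(3)],[np.median(h[y+60:y+100,x+60:x+100,i]) for i in range(3)])
    mk=cv2.inRange(h,(14,50,60),(32,200,255));z=np.zeros_like(mk);z[y:y+k,x-10:x+w]=mk[y:y+k,x-10:x+w]
    z=cv2.morphologyEx(z,cv2.MORPH_OPEN,np.ones((3,3)))
    cn=max(cv2.findContours(z,0,2)[0],key=cv2.contourArea);a=cv2.approxPolyDP(cv2.convexHull(cn),5,True)[:,0]
    print(a.tolist(),[plane(c,p,.026)[:2].round(4).tolist() for p in a])
print("eye top",[plane(ct,p,.026)[:2].round(4).tolist() for p in((222,180),(320,196),(297,310),(195,294))])
print("eye scn",[plane(cs,p,.026)[:2].round(4).tolist() for p in((356,216),(464,228),(460,334),(333,320))])
E
```

```text
old [0.5781 0.1585 0.0901] 0.002
new [ 0.4329 -0.1719  0.0741] 0.0026
rbot [0.576  0.0428 0.1489] 0.0021
scene [np.float64(13.0), np.float64(178.0), np.float64(154.0)] [np.float64(18.0), np.float64(134.0), np.float64(145.0)]
[[351, 213], [463, 228], [457, 348], [330, 328]] [[0.409, 0.0232], [0.4519, 0.2381], [0.7084, 0.1827], [0.6674, -0.0249]]
top [np.float64(14.0), np.float64(188.0), np.float64(138.0)] [np.float64(19.0), np.float64(139.0), np.float64(154.0)]
[[329, 170], [329, 319], [175, 318], [175, 170]] [[0.7111, -0.0455], [0.3919, -0.0458], [0.3928, 0.2701], [0.7098, 0.2873]]
eye top [[0.6877, 0.1849], [0.6529, -0.0263], [0.41, 0.0201], [0.4421, 0.2315]]
eye scn [[0.4171, 0.0327], [0.4519, 0.24], [0.6826, 0.1921], [0.652, -0.0194]]
```

Rack: centre about (0.549, 0.105), yaw about -10°, and the older jar is in its +y lane. I'll move above the older jar.

Request:
send_rows:
  dr:
    - [0,0,-0.5]
    - [0,0,-1]
    - [0,0,-1.5]
    - [0,0,-2.1]
    - [0,0,-2.1]
    - [0,0,-2.1]
    - [0,0,-2.1]
    - [0,0,-2.1]
  xyz:
    - [-5,-2.2,0]
    - [-10,-4.4,0]
    - [-15,-6.6,0]
    - [-20,-8.8,0]
    - [-26,-11.4,0]
    - [-32,-14,0]
    - [-37,-16.2,0]
    - [-42,-18.4,0]
  jaw: [100,100,100,100,100,100,100,100]

```text
time_s: 1.1
eef_pos: [0.5387, 0.1986, 0.2193]
eef_rot: [-0.0, 0.087, 0.996, -0.0]
wrist_force: [0.5, 0.2, -0.2]
opening: 1.002
grasp_force: 0.0
```

```bash
cat >> h.py <<'E'
from scipy.spatial.transform import Rotation as Ro
def go(p,yaw_deg=None):
    "delta in tool axes (cm) and turn (6 deg units) to world p with tool y along world yaw_deg"
    o=ctrl.get_obs();w,x,y,z=o["eef_rot"];R=Ro.from_quat([x,y,z,w]).as_matrix()
    d=R.T@(np.array(p)-o["eef_pos"])*100;s="xyz "+str(d.round(2))
    if yaw_deg is not None:
        a=np.radians(yaw_deg);ty=np.array([np.cos(a),np.sin(a),0]);G=np.column_stack([np.cross(ty,[0,0,-1]),ty,[0,0,-1]])
        s+=" dr "+str((np.degrees(Ro.from_matrix(R.T@G).as_rotvec())/6).round(2))
    print(s,"at",o["eef_pos"].round(4),"t",round(o["time_s"],2),"F",o["wrist_force"].round(1),"op",round(o["opening"],3))
E
python3 - <<'E'
from h import *
go((.578,.1585,.22),80)
c=ctrl.calibration("wrist");im=ctrl.camera("wrist");cv2.imwrite("pics/w1.png",im[:,:,::-1])
print({k:np.array(v).round(3).tolist() for k,v in c.items() if k!="name"})
for n,p in(("old",(.578,.1585,.092)),("bot",(.576,.043,.152))): print(n,proj(c,p))
E
```

```text
xyz [-4.56 -3.27 -0.07] dr [-0.   -0.    0.01] at [0.5387 0.1986 0.2193] t 1.1 F [ 0.5  0.2 -0.2] op 1.002
{'camera_matrix': [[417.178, 0.0, 321.306], [0.0, 417.178, 244.233], [0.0, 0.0, 1.0]], 'world_from_camera': [[0.173, -0.938, -0.301, 0.461], [0.985, 0.164, 0.054, 0.213], [-0.001, -0.306, 0.952, 0.373], [0.0, 0.0, 0.0, 1.0]]}
old [276.46291944 288.59195553]
bot [ 79.9583178  355.74825807]
```

View pics/w1.png

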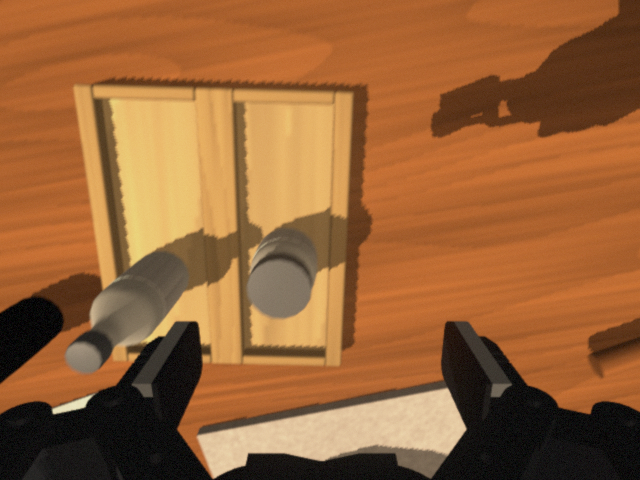

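The wrist view shows the old jar lid at about (280,286). The rack corners are (75,86), (353,92), (340,366) and (113,361), with the front lip at the top.

```bash
python3 - <<'E'
from h import *
c=ctrl.calibration("wrist");ct=ctrl.calibration("top")
P=np.array([plane(c,p,.026)[:2] for p in((75,86),(353,92),(340,366),(113,361))]);print(P.round(4),P.mean(0))
fx=(P[2]+P[3]-P[0]-P[1])/2;fy=(P[1]+P[2]-P[0]-P[3])/2
print(np.linalg.norm(fx),np.linalg.norm(fy),np.degrees(np.arctan2(fx[1],fx[0])),np.degrees(np.arctan2(fy[1],fy[0])))
x=plane(c,(280,286),.092);print("lid",x, tri(c,(280,286),ct,(228.6,223.3)))
print(plane(c,(292,103),.026))
g=(.5775,.160);
C=P.mean(0);a=np.radians(-10);R=np.array([[np.cos(a),-np.sin(a)],[np.sin(a),np.cos(a)]]);print("jar in rack",R.T@(x[:2]-C))
for rx in(-.083,-.021):print(rx,C+R@[rx,.055])
go((x[0],x[1],.057),80)
E
```

```text
[[ 0.4143  0.0211]
 [ 0.457   0.2338]
 [ 0.7006  0.1832]
 [ 0.657  -0.0313]] [0.55724656 0.10169637]
0.2484965325030217 0.2178785830611812 -11.95413834019836 78.57917040365822
lid [0.58103254 0.15589239 0.092     ] (array([0.57771684, 0.15614217, 0.09652589]), np.float64(0.0015026085817503008))
[0.45659084 0.18523133 0.026     ]
jar in rack [0.01401358 0.05750305]
-0.083 [0.48505817 0.1702736 ]
-0.021 [0.54611625 0.15950741]
xyz [-4.36 -3.   16.26] dr [-0.03  0.03 -0.03] at [0.543  0.1936 0.2194] t 1.15 F [ 1.7 -5.6  1.3] op 0.999
```

Request:
send_rows:
  dr:
    - [0,0,0.17]
    - [0,0,0.17]
    - [0,0,0.17]
    - [0,0,0.17]
    - [0,0,0.17]
    - [0,0,0.17]
    - [0,0,0.17]
    - [0,0,0.17]
  xyz:
    - [-2.5,-1.8,0]
    - [-4.6,-3.3,0]
    - [-4.6,-3.3,1]
    - [-4.6,-3.3,3]
    - [-4.6,-3.3,5]
    - [-4.6,-3.3,7]
    - [-4.6,-3.3,7]
    - [-4.6,-3.3,7]
  jaw: [100,100,100,100,100,100,100,100]

```text
time_s: 2.15
eef_pos: [0.5775, 0.1604, 0.1502]
eef_rot: [0.0, 0.095, 0.995, 0.0]
wrist_force: [0.2, 0.4, 0.4]
opening: 1.003
grasp_force: 0.0
```

```bash
python3 - <<'E'
from h import *
go((.577,.159,.057),79)
c=ctrl.calibration("wrist");im=ctrl.camera("wrist");cv2.imwrite("pics/w2.png",im[:,:,::-1]);go((.577,.159,.057),79)
import pickle;pickle.dump({k:np.array(c[k]) for k in("camera_matrix","world_from_camera")},open("c2.pkl","wb"))
print(proj(c,(.577,.159,.092)))
E
```

```text
xyz [ 0.03 -0.15  9.32] dr [0.   0.01 0.02] at [0.5775 0.1604 0.1502] t 2.15 F [0.2 0.4 0.4] op 1.003
xyz [ 0.07 -0.15  9.36] dr [0.   0.01 0.02] at [0.5779 0.1603 0.1506] t 2.2 F [ 0.  -0.3 -0.2] op 1.0
[318.10901611 262.54239351]
```

View pics/w2.png

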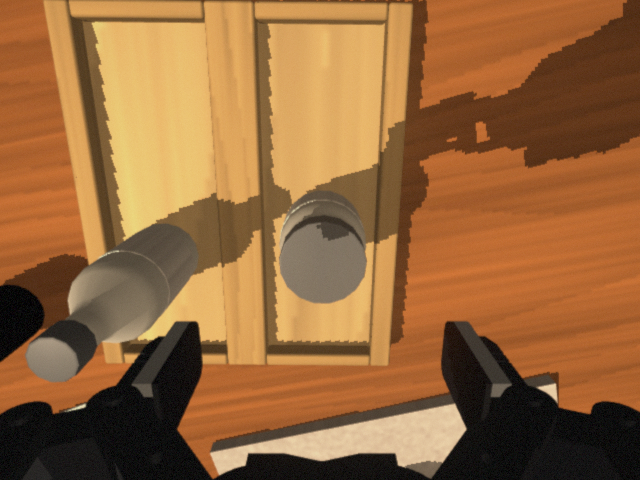

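The close wrist view shows the lid centre at about (323,260), centred between the fingers at about 323. The rack corners are (46,0), (413,2), (388,365) and (107,362).

```bash
python3 - <<'E'
from h import *
import pickle;c=pickle.load(open("c2.pkl","rb"));ct=ctrl.calibration("top")
P=np.array([plane(c,p,.026)[:2] for p in((46,0),(413,2),(388,365),(107,362))]);C=P.mean(0);print(P.round(4),C)
fx=(P[2]+P[3]-P[0]-P[1])/2;fy=(P[1]+P[2]-P[0]-P[3])/2
print(np.linalg.norm(fx),np.linalg.norm(fy),np.degrees(np.arctan2(fx[1],fx[0])),np.degrees(np.arctan2(fy[1],fy[0])))
x=plane(c,(323,260),.092);print("lid",x,tri(c,(323,260),ct,(228.6,223.3)))
a=np.radians(-11);R=np.array([[np.cos(a),-np.sin(a)],[np.sin(a),np.cos(a)]]);print("jar in rack",R.T@(x[:2]-C))
lip=plane(c,(322,19),.026);print("lip inner",R.T@(lip[:2]-C))
for u in((262,120),(384,120)):print("rail",R.T@(plane(c,u,.026)[:2]-C))
for rx in(-.083,-.021):print(rx,C+R@[rx,.055])
go((x[0],x[1],.057),79)
E
```

```text
[[ 0.4089  0.028 ]
 [ 0.451   0.24  ]
 [ 0.6938  0.1905]
 [ 0.6503 -0.0215]] [0.55099649 0.10925129]
0.2471172274514795 0.21632661854668522 -11.556211884788778 78.6005442783724
lid [0.57606358 0.1618736  0.092     ] (array([0.58281233, 0.16011974, 0.07104891]), np.float64(0.0008127297699892559))
jar in rack [0.01456573 0.05643852]
lip inner [-0.11412534  0.05568525]
rail [-0.05637532  0.01748807]
rail [-0.05648285  0.09536135]
-0.083 [0.48001593 0.17907793]
-0.021 [0.54087681 0.16724778]
xyz [0.22 0.12 9.36] dr [0.   0.01 0.02] at [0.5779 0.1603 0.1506] t 2.2 F [ 0.  -0.3 -0.2] op 1.0
```

Request:
send_rows:
  dr:
    - [0,0,0]
    - [0,0,0]
    - [0,0,0]
    - [0,0,0]
    - [0,0,0]
    - [0,0,0]
    - [0,0,0]
    - [0,0,0]
  xyz:
    - [0.2,0.1,2]
    - [0.2,0.1,4]
    - [0.2,0.1,6]
    - [0.2,0.1,8]
    - [0.2,0.1,9.2]
    - [0.2,0.1,9.2]
    - [0.2,0.1,9.2]
    - [0.2,0.1,9.2]
  jaw: [100,100,100,100,100,100,80,65]

```text
time_s: 3.2
eef_pos: [0.5763, 0.1615, 0.0586]
eef_rot: [0.001, 0.095, 0.995, 0.0]
wrist_force: [0.9, 0.2, -0.5]
opening: 0.646
grasp_force: 0.0
```

Request:
send_rows:
  dr:
    - [0,0,0]
    - [0,0,0]
    - [0,0,0]
    - [0,0,0]
    - [0,0,0]
    - [0,0,0]
    - [0,0,0]
    - [0,0,0]
  xyz:
    - [0,0,0]
    - [0,0,0]
    - [0,0,0]
    - [0,0,0]
    - [0,0,0]
    - [0,0,0]
    - [0,0,0]
    - [0,0,0]
  jaw: [60,50,40,40,40,40,40,40]

```text
time_s: 4.2
eef_pos: [0.5765, 0.1614, 0.0587]
eef_rot: [0.001, 0.095, 0.995, 0.0]
wrist_force: [-0.2, -0.6, 5.5]
opening: 0.541
grasp_force: 61.8
```

Request:
send_rows:
  dr:
    - [0,0,0]
    - [0,0,0]
    - [0,0,0]
    - [0,0,0]
    - [0,0,0]
    - [0,0,0]
    - [0,0,0]
    - [0,0,0]
  xyz:
    - [0,0,-0.1]
    - [0,0,-0.2]
    - [0,0,-0.4]
    - [0,0,-0.6]
    - [0,0,-0.8]
    - [0,0,-0.8]
    - [0,0,-0.8]
    - [0,0,-0.8]
  jaw: [40,40,40,40,40,40,40,40]

```text
time_s: 5.2
eef_pos: [0.5755, 0.1614, 0.0656]
eef_rot: [-0.0, 0.095, 0.995, -0.0]
wrist_force: [0.3, 0.7, -1.2]
opening: 0.545
grasp_force: 61.6
```

```bash
python3 - <<'E'
from h import *
go((.48,.179,.057),79)
a=ctrl.camera("wrist");b=ctrl.camera("scene")[180:360,340:500]
a=cv2.resize(a,(533,400));b=cv2.resize(b,(356*160//160-0,400))[:, :260] if 0 else cv2.resize(b,(260,292))
m=np.zeros((400,793,3),np.uint8);m[:,:533]=a;m[:292,533:]=b;cv2.imwrite("pics/m3.png",m[:,:,::-1])
E
```

```text
xyz [ 9.71 -0.08  0.86] dr [-0.   -0.    0.01] at [0.5755 0.1614 0.0656] t 5.2 F [ 0.3  0.7 -1.2] op 0.545
```

View pics/m3.png

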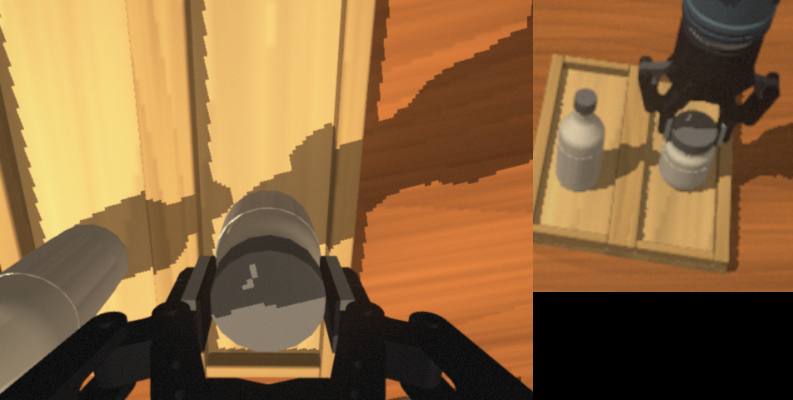

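The jar is held by the lid and clear of the floor. The bottle is well clear. I'll carry it forward.

Request:
send_rows:
  dr:
    - [0,0,0]
    - [0,0,0]
    - [0,0,0]
    - [0,0,0]
    - [0,0,0]
    - [0,0,0]
    - [0,0,0]
    - [0,0,0]
  xyz:
    - [0.8,0,0]
    - [2.2,0,0]
    - [4,0,0]
    - [6,0,0]
    - [7.8,-0.1,0]
    - [9,-0.1,0]
    - [9.7,-0.1,0]
    - [9.7,-0.1,0]
  jaw: [40,40,40,40,40,40,40,40]

```text
time_s: 6.3
eef_pos: [0.4799, 0.179, 0.0658]
eef_rot: [0.0, 0.095, 0.995, 0.0]
wrist_force: [-0.3, -0.4, -1.5]
opening: 0.542
grasp_force: 61.6
```

Request:
send_rows:
  dr:
    - [0,0,0]
    - [0,0,0]
    - [0,0,0]
    - [0,0,0]
    - [0,0,0]
    - [0,0,0]
    - [0,0,0]
    - [0,0,0]
  xyz:
    - [0,0,0]
    - [0,0,0.1]
    - [0,0,0.3]
    - [0,0,0.5]
    - [0,0,0.6]
    - [0,0,0.7]
    - [0,0,0.8]
    - [0,0,0.8]
  jaw: [40,40,40,40,40,40,40,40]

```text
time_s: 7.3
eef_pos: [0.4806, 0.1788, 0.0588]
eef_rot: [0.0, 0.095, 0.995, -0.0]
wrist_force: [-3.4, -1.4, 7.5]
opening: 0.54
grasp_force: 62.4
```

```bash
python3 - <<'E'
from h import *
go((.48,.179,.057),79)
c=ctrl.calibration("wrist");a=ctrl.camera("wrist");cv2.imwrite("pics/w4.png",a[:,:,::-1])
P=ctrl.get_obs()["eef_pos"];print("pred lid",proj(c,(P[0],P[1],.092)))
E
```

```text
xyz [0.06 0.01 0.18] dr [-0.    0.01  0.01] at [0.4806 0.1788 0.0588] t 7.3 F [-3.4 -1.4  7.5] op 0.54
pred lid [320.0917464  358.99909808]
```

View pics/w4.png

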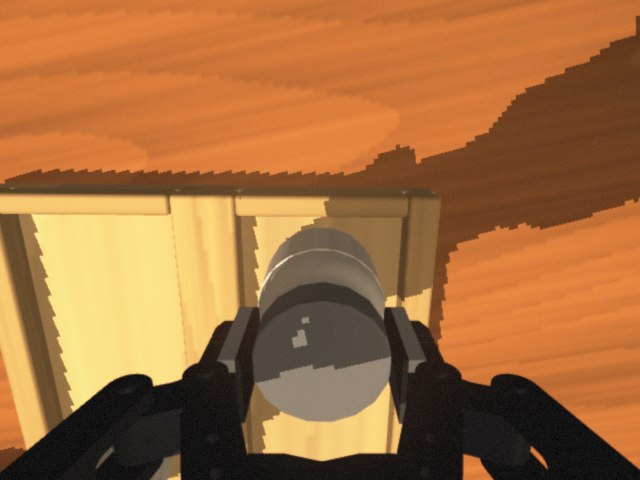

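The older jar stands about 4 mm behind the front lip, with its lid at (321,351) and the lip's inner edge at row 215. I'll release and rise.

Request:
send_rows:
  dr:
    - [0,0,0]
    - [0,0,0]
    - [0,0,0]
    - [0,0,0]
    - [0,0,0]
    - [0,0,0]
    - [0,0,0]
    - [0,0,0]
  xyz:
    - [0,0,0]
    - [0,0,0]
    - [0,0,0]
    - [0,0,0]
    - [0,0,0]
    - [0,0,-2]
    - [0,0,-5]
    - [0,0,-9]
  jaw: [55,65,80,100,100,100,100,100]

```text
time_s: 8.35
eef_pos: [0.4792, 0.1787, 0.1477]
eef_rot: [-0.001, 0.095, 0.995, -0.0]
wrist_force: [0.7, 0.5, -0.3]
opening: 0.998
grasp_force: 0.0
```

Request:
send_rows:
  dr:
    - [0,0,0]
    - [0,0,0]
    - [0,0,0]
    - [0,0,0]
    - [0,0,0]
    - [0,0,0]
    - [0,0,0]
    - [0,0,0]
  xyz:
    - [0,0,-4]
    - [0,0,-7]
    - [0,0,-7]
    - [0,0,-7]
    - [0,0,-7]
    - [0,0,-7]
    - [0,0,-7]
    - [0,0,-7]
  jaw: [100,100,100,100,100,100,100,100]

```text
time_s: 9.35
eef_pos: [0.48, 0.1788, 0.2175]
eef_rot: [-0.0, 0.095, 0.995, -0.0]
wrist_force: [0.0, -0.2, -0.2]
opening: 0.996
grasp_force: 0.0
```

```bash
python3 - <<'E'
from h import *
go((.434,-.172,.22),79)
c=ctrl.calibration("wrist");a=ctrl.camera("wrist");cv2.imwrite("pics/w5.png",a[:,:,::-1])
t=ctrl.camera("top");cv2.imwrite("pics/top5.png",t[:,:,::-1])
h=cv2.cvtColor(t,cv2.COLOR_RGB2HSV);mk=cv2.inRange(h,(0,0,60),(180,45,255))
n,l,s,ce=cv2.connectedComponentsWithStats(mk[170:330,190:500]);print([(s[i].tolist(),ce[i].round(1).tolist()) for i in range(1,n) if s[i][4]>60])
print("old pred in wrist",proj(c,(.479,.179,.092)))
h=cv2.cvtColor(a,cv2.COLOR_RGB2HSV);mk=cv2.inRange(h,(0,0,50),(180,40,255))
n,l,s,ce=cv2.connectedComponentsWithStats(mk);print([(s[i].tolist(),ce[i].round(1).tolist()) for i in range(1,n) if s[i][4]>400])
E
```

```text
xyz [ -2.13 -35.32  -0.25] dr [-0.   -0.    0.01] at [0.48   0.1788 0.2175] t 9.35 F [ 0.  -0.2 -0.2] op 0.996
[([148, 0, 46, 9, 223], [164.2, 2.7]), ([0, 5, 11, 68, 284], [2.4, 42.7]), ([162, 32, 11, 9, 69], [166.6, 35.9]), ([89, 43, 10, 10, 75], [93.8, 47.8]), ([20, 81, 20, 13, 139], [30.1, 86.0]), ([1, 88, 38, 37, 374], [20.7, 103.4]), ([0, 107, 11, 53, 111], [1.4, 133.3]), ([192, 116, 23, 23, 383], [202.8, 126.6])]
old pred in wrist [321.06492799 227.83079698]
[]
```

Request:
send_rows:
  dr:
    - [0,0,0]
    - [0,0,0]
    - [0,0,0]
    - [0,0,0]
    - [0,0,0]
    - [0,0,0]
    - [0,0,0]
    - [0,0,0]
  xyz:
    - [-0.3,-5,0]
    - [-0.6,-10,0]
    - [-0.9,-15,0]
    - [-1.2,-20,0]
    - [-1.5,-25,0]
    - [-1.8,-30,0]
    - [-2.1,-34,0]
    - [-2.1,-35.3,0]
  jaw: [100,100,100,100,100,100,100,100]

```text
time_s: 10.45
eef_pos: [0.4335, -0.1738, 0.2178]
eef_rot: [0.0, 0.097, 0.995, -0.0]
wrist_force: [0.1, -0.1, -0.1]
opening: 0.998
grasp_force: 0.0
```

Request:
send_rows:
  dr:
    - [0,0,0]
    - [0,0,0]
    - [0,0,0]
    - [0,0,0]
    - [0,0,0]
    - [0,0,0]
    - [0,0,0]
    - [0,0,0]
  xyz:
    - [0,0,2]
    - [0,0,4]
    - [0,0,5]
    - [0,0,5]
    - [0,0,5]
    - [0,0,5]
    - [0,0,5]
    - [0,0,5]
  jaw: [100,100,100,100,100,100,100,100]

```text
time_s: 11.45
eef_pos: [0.4339, -0.1718, 0.1679]
eef_rot: [0.0, 0.095, 0.995, -0.0]
wrist_force: [-1.0, -0.0, -0.9]
opening: 1.002
grasp_force: 0.0
```

```bash
python3 - <<'E'
from h import *
go((.433,-.172,.045),79)
c=ctrl.calibration("wrist");a=ctrl.camera("wrist");t=ctrl.camera("top");cv2.imwrite("pics/w6.png",a[:,:,::-1])
print(proj(c,(.433,-.172,.08)))
m=np.hstack([cv2.resize(a,(533,400)),cv2.resize(t[165:325,185:288],(258,400))]);cv2.imwrite("pics/m6.png",m[:,:,::-1])
import pickle;pickle.dump({k:np.array(c[k]) for k in("camera_matrix","world_from_camera")},open("c6.pkl","wb"))
E
```

```text
xyz [ 0.09 -0.03 12.29] dr [-0.    0.    0.01] at [ 0.4339 -0.1718  0.1679] t 11.45 F [-1.  -0.  -0.9] op 1.002
[320.42470475 244.57448394]
```

View pics/m6.png

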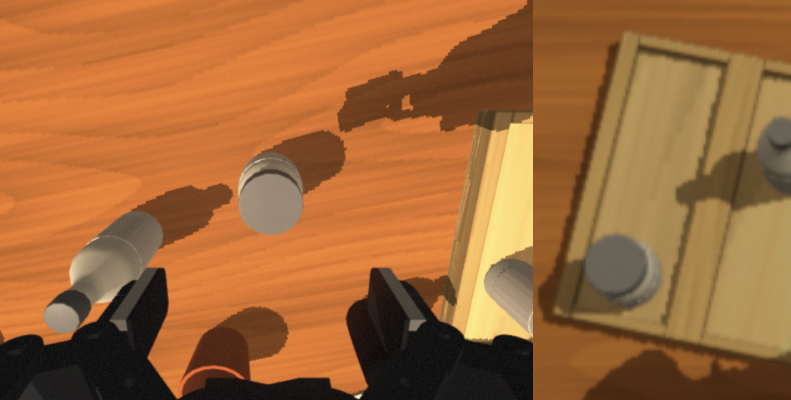

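The new jar's lid is at about (324,244) in the wrist view, close to the predicted (320,245). The top crop shows the older jar at the front lip, with its lid at about (218,271), and the bottle not moved.

```bash
python3 - <<'E'
from h import *
import pickle;c=pickle.load(open("c6.pkl","rb"));ct=ctrl.calibration("top")
x=plane(c,(324,243.6),.08);print("new",x,tri(c,(324,243.6),ct,(394.3,297)))
o=plane(ct,(218.2,271.4),.092);print("old",o)
a=np.radians(-11.3);R=np.array([[np.cos(a),-np.sin(a)],[np.sin(a),np.cos(a)]]);C=np.array([.551,.109]);print(R.T@(o[:2]-C))
go((x[0],x[1],.043),79)
E
```

```text
new [ 0.43280062 -0.16974701  0.08      ] (array([ 0.43119301, -0.1710417 ,  0.08713276]), np.float64(0.001787631427128171))
old [0.48035286 0.17316408 0.092     ]
[-0.08185033  0.04907721]
xyz [ 0.14  0.18 12.48] dr [-0.    0.    0.01] at [ 0.4338 -0.1718  0.1678] t 11.55 F [0.3 0.1 0.9] op 1.0
```

Request:
send_rows:
  dr:
    - [0,0,0]
    - [0,0,0]
    - [0,0,0]
    - [0,0,0]
    - [0,0,0]
    - [0,0,0]
    - [0,0,0]
    - [0,0,0]
  xyz:
    - [0.1,0.1,2.5]
    - [0.1,0.1,5]
    - [0.1,0.1,7.5]
    - [0.1,0.1,10]
    - [0.1,0.1,12]
    - [0.1,0.1,12.5]
    - [0.1,0.1,12.5]
    - [0.1,0.1,12.5]
  jaw: [100,100,100,100,100,100,80,65]

```text
time_s: 12.55
eef_pos: [0.4337, -0.1711, 0.0436]
eef_rot: [0.001, 0.095, 0.995, -0.0]
wrist_force: [-1.4, -0.4, 0.5]
opening: 0.653
grasp_force: 0.0
```

Request:
send_rows:
  dr:
    - [0,0,0]
    - [0,0,0]
    - [0,0,0]
    - [0,0,0]
    - [0,0,0]
    - [0,0,0]
    - [0,0,0]
    - [0,0,0]
  xyz:
    - [0,0,0]
    - [0,0,0]
    - [0,0,0]
    - [0,0,0]
    - [0,0,0]
    - [0,0,0]
    - [0,0,0]
    - [0,0,0]
  jaw: [60,50,40,40,40,40,40,40]

```text
time_s: 13.55
eef_pos: [0.4338, -0.1709, 0.0438]
eef_rot: [0.001, 0.095, 0.995, -0.0]
wrist_force: [-0.4, 1.1, 6.1]
opening: 0.545
grasp_force: 60.9
```

Gripped. I'll lift high and carry it over the rack.

Request:
send_rows:
  dr:
    - [0,0,0]
    - [0,0,0]
    - [0,0,0]
    - [0,0,0]
    - [0,0,0]
    - [0,0,0]
    - [0,0,0]
    - [0,0,0]
  xyz:
    - [0,0,-1]
    - [0,0,-3]
    - [0,0,-6]
    - [0,0,-9]
    - [0,0,-12]
    - [0,0,-15]
    - [0,0,-17.5]
    - [0,0,-18.5]
  jaw: [40,40,40,40,40,40,40,40]

```text
time_s: 14.55
eef_pos: [0.4335, -0.1709, 0.2295]
eef_rot: [0.001, 0.095, 0.995, -0.001]
wrist_force: [1.5, 0.7, -1.7]
opening: 0.544
grasp_force: 61.8
```

Request:
send_rows:
  dr:
    - [0,0,0]
    - [0,0,0]
    - [0,0,0]
    - [0,0,0]
    - [0,0,0]
    - [0,0,0]
    - [0,0,0]
    - [0,0,0]
  xyz:
    - [0,2,0]
    - [-0.2,5,0]
    - [-0.6,9,0]
    - [-1,13,0]
    - [-1.4,17,0]
    - [-1.8,21,0]
    - [-2.2,24,0]
    - [-2.4,26,0]
  jaw: [40,40,40,40,40,40,40,40]

```text
time_s: 15.55
eef_pos: [0.5054, 0.0817, 0.2267]
eef_rot: [-0.001, 0.095, 0.996, 0.0]
wrist_force: [0.1, 0.3, -2.2]
opening: 0.543
grasp_force: 62.0
```

Request:
send_rows:
  dr:
    - [0,0,0]
    - [0,0,0]
    - [0,0,0]
    - [0,0,0]
    - [0,0,0]
    - [0,0,0]
    - [0,0,0]
    - [0,0,0]
  xyz:
    - [-0.4,2,0]
    - [-0.8,4.5,0]
    - [-1.2,6.5,0]
    - [-1.6,8.2,0]
    - [-1.8,9.2,0]
    - [-1.8,9.2,0]
    - [-1.8,9.2,0]
    - [-1.8,9.2,0]
  jaw: [40,40,40,40,40,40,40,40]

```text
time_s: 16.55
eef_pos: [0.5409, 0.1665, 0.2277]
eef_rot: [-0.0, 0.096, 0.995, -0.0]
wrist_force: [0.1, 0.3, -1.9]
opening: 0.543
grasp_force: 62.0
```

```bash
python3 - <<'E'
from h import *
go((.5415,.1668,.058),79)
E
```

```text
xyz [-0.06  0.04 16.97] dr [-0.   -0.    0.01] at [0.5409 0.1665 0.2277] t 16.55 F [ 0.1  0.3 -1.9] op 0.543
```

Request:
send_rows:
  dr:
    - [0,0,0]
    - [0,0,0]
    - [0,0,0]
    - [0,0,0]
    - [0,0,0]
    - [0,0,0]
    - [0,0,0]
    - [0,0,0]
  xyz:
    - [-0.1,0,2]
    - [-0.1,0,5]
    - [-0.1,0,8]
    - [-0.1,0,10]
    - [-0.1,0,11]
    - [-0.1,0,12]
    - [-0.1,0,12]
    - [-0.1,0,12]
  jaw: [40,40,40,40,40,40,40,40]

```text
time_s: 17.55
eef_pos: [0.5426, 0.1669, 0.1085]
eef_rot: [0.001, 0.095, 0.995, 0.0]
wrist_force: [0.3, -0.6, -2.3]
opening: 0.544
grasp_force: 62.0
```

```bash
python3 - <<'E'
from h import *
go((.5415,.1668,.056),79)
c=ctrl.calibration("wrist");a=ctrl.camera("wrist");cv2.imwrite("pics/w7.png",a[:,:,::-1])
P=ctrl.get_obs()["eef_pos"];print("pred lid new",proj(c,(P[0],P[1],P[2]+.036)),"old",proj(c,(.479,.179,.092)))
import pickle;pickle.dump({k:np.array(c[k]) for k in("camera_matrix","world_from_camera")},open("c7.pkl","wb"))
E
```

```text
xyz [ 0.11 -0.03  5.25] dr [0.   0.01 0.01] at [0.5426 0.1669 0.1085] t 17.55 F [ 0.3 -0.6 -2.3] op 0.544
pred lid new [320.25382011 364.15056474] old [319.94440464 147.27151705]
```

View pics/w7.png

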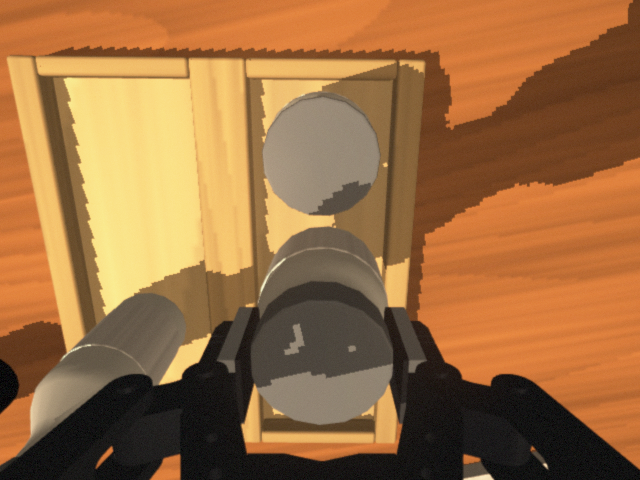

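```bash
python3 - <<'E'
from h import *
import pickle;c=pickle.load(open("c7.pkl","rb"))
n=plane(c,(322,353),.1085+.0363);o=plane(c,(322,153.5),.092);l=plane(c,(322,78),.026)
print(n,o,l,"sep",np.linalg.norm((n-o)[:2]),"front",np.linalg.norm((o-l)[:2]))
for dz in(-.004,.004):print(np.linalg.norm((plane(c,(322,353),.1448+dz)-plane(c,(322,153.5),.092+dz))[:2]))
go((.5415,.1668,.056),79)
E
```

```text
[0.53845218 0.16833684 0.1448    ] [0.48154773 0.1793426  0.092     ] [0.44959496 0.18554296 0.026     ] sep 0.05795897741683571 front 0.03254880104392041
0.0601141064794006
0.0558038483745963
xyz [ 0.11 -0.04  5.25] dr [0.   0.01 0.01] at [0.5426 0.167  0.1085] t 17.6 F [ 0.7  0.8 -1.4] op 0.547
```

Gap estimate about 4–9 mm. I'll shift back 4 mm and lower.

Request:
send_rows:
  dr:
    - [0,0,0]
    - [0,0,0]
    - [0,0,0]
    - [0,0,0]
    - [0,0,0]
    - [0,0,0]
    - [0,0,0]
    - [0,0,0]
  xyz:
    - [-0.4,0,0]
    - [-0.4,0,1]
    - [-0.4,0,2]
    - [-0.4,0,3]
    - [-0.4,0,4]
    - [-0.4,0,4.6]
    - [-0.4,0,4.9]
    - [-0.4,0,5]
  jaw: [40,40,40,40,40,40,40,40]

```text
time_s: 18.6
eef_pos: [0.546, 0.1661, 0.0576]
eef_rot: [0.0, 0.095, 0.995, -0.0]
wrist_force: [0.2, -0.5, -1.6]
opening: 0.544
grasp_force: 62.0
```

Request:
send_rows:
  dr:
    - [0,0,0]
    - [0,0,0]
    - [0,0,0]
    - [0,0,0]
    - [0,0,0]
    - [0,0,0]
    - [0,0,0]
    - [0,0,0]
  xyz:
    - [0,0,0.1]
    - [0,0,0.2]
    - [0,0,0.25]
    - [0,0,0.3]
    - [0,0,0.3]
    - [0,0,0.3]
    - [0,0,0.3]
    - [0,0,0.3]
  jaw: [40,40,40,40,40,40,40,40]

```text
time_s: 19.6
eef_pos: [0.5467, 0.1661, 0.0559]
eef_rot: [0.001, 0.095, 0.995, 0.0]
wrist_force: [-1.8, -0.1, 5.8]
opening: 0.547
grasp_force: 62.8
```

Contact with the floor. I'll release, rise and check.

Request:
send_rows:
  dr:
    - [0,0,0]
    - [0,0,0]
    - [0,0,0]
    - [0,0,0]
    - [0,0,0]
    - [0,0,0]
    - [0,0,0]
    - [0,0,0]
  xyz:
    - [0,0,0]
    - [0,0,0]
    - [0,0,0]
    - [0,0,0]
    - [0,0,0]
    - [0,0,-2]
    - [0,0,-5]
    - [0,0,-9]
  jaw: [55,65,80,100,100,100,100,100]

```text
time_s: 20.6
eef_pos: [0.545, 0.166, 0.1445]
eef_rot: [-0.001, 0.095, 0.995, -0.0]
wrist_force: [0.7, -0.3, -0.1]
opening: 1.003
grasp_force: 0.0
```

Request:
send_rows:
  dr:
    - [0,0,0]
    - [0,0,0]
    - [0,0,0]
    - [0,0,0]
    - [0,0,0]
    - [0,0,0]
    - [0,0,0]
    - [0,0,0]
  xyz:
    - [0,0,-4]
    - [0,0,-8]
    - [0,0,-8]
    - [0,0,-8]
    - [0,0,-8]
    - [0,0,-8]
    - [0,0,-8]
    - [0,0,-8]
  jaw: [100,100,100,100,100,100,100,100]

```text
time_s: 21.6
eef_pos: [0.5458, 0.1661, 0.2244]
eef_rot: [-0.0, 0.095, 0.995, -0.0]
wrist_force: [-0.4, -0.4, -0.2]
opening: 0.998
grasp_force: 0.0
```

```bash
python3 - <<'E'
from h import *
go((.5415,.1668,.056),79)
c=ctrl.calibration("wrist");a=ctrl.camera("wrist");t=ctrl.camera("scene")[190:360,320:490]
m=np.zeros((480,800,3),np.uint8);m[:360,:480]=a[:360,80:560];m[:320,480:]=cv2.resize(t,(320,320));cv2.imwrite("pics/m8.png",m[:,:,::-1])
import pickle;pickle.dump({k:np.array(c[k]) for k in("camera_matrix","world_from_camera")},open("c8.pkl","wb"))
E
```

```text
xyz [ 4.300e-01 -1.000e-02  1.684e+01] dr [-0.   -0.    0.01] at [0.5458 0.1661 0.2244] t 21.6 F [-0.4 -0.4 -0.2] op 0.998
```

View pics/m8.png

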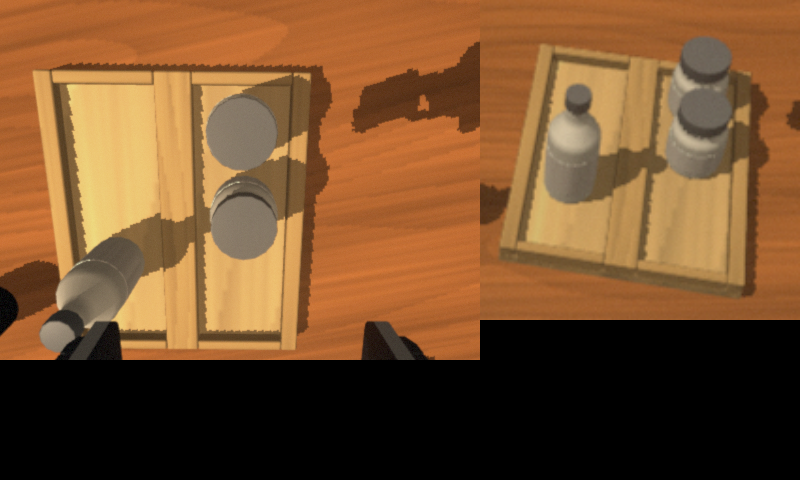

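Both jars stand upright in the same lane, with lids at (321,133) and (324,226), and the bottle is in place. I'll check the gaps.

```bash
python3 - <<'E'
from h import *
import pickle;c=pickle.load(open("c8.pkl","rb"))
o=plane(c,(321.5,133),.092);n=plane(c,(324,225.5),.092);l=plane(c,(325,84),.026)
print("gap between",np.linalg.norm(n-o)-.054,"front",np.linalg.norm((o-l)[:2])-.027,n,o)
E
```

```text
gap between 0.009567910718026686 front 0.007207264956050587 [0.54536924 0.16829428 0.092     ] [0.48264391 0.17860995 0.092     ]
```

```bash
python3 -c "
from bench import ctrl
print(ctrl.hand_in())"
```

```text
the job is handed in; nothing more can be done
None
```

The job is handed in: the older jar is about 7 mm behind the front lip, the new jar stands upright about 10 mm behind it in the same lane, and the tall bottle was not touched; it took about 22 s.

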